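# Clear up after the column change

## Task

Clear up after the column change: lay each of the two steel columns in the cradle of the column rack that is made for its length, lay the spanner and the tweezers flat in the tool tray, one to each bay, and stand the beaker upright in the washing-up tray without tipping it over. Leave the note pad and the timer where they are.

Things in the scene. Friction and masses are not known exactly. Their poses are not given: they have to be found in the camera images.
- long_column_mid (a point): Long chromatography column: steel tube 9.4 mm in diameter, 13 mm hexagon fittings 65 to 79 mm either side of the middle, end plugs, 174 mm over all, 140 g. Point: its middle, on its axis, 6.5 mm above what it lies flat on; y axis along it. Grip across at the middle. In its cradle the tube lies in both saddles, fittings outside them, axis 31 mm above the bench.
- short_column_mid (a point): Short chromatography column: the same 9.4 mm steel tube, 13 mm hexagon fittings 40 to 54 mm either side of the middle, white end plugs, 124 mm over all, 90 g. Point: its middle, on its axis, 6.5 mm above what it lies flat on; y axis along it. Grip across at the middle. In its cradle the tube lies in both saddles, fittings outside them, axis 31 mm above the bench.
- spanner: A flat open-ended steel spanner 138 mm long (own y), 24 mm wide, 5 mm thick, 60 g. Origin: centre of its underside. Grip it across (own x) at the middle with the fingertips just above the bench; the fingers stop at 24 mm or less.
- tweezers: Steel tweezers lying flat, 125 mm long (own y), 14 mm wide, 9 mm high, 30 g. Origin: centre of the underside. Grip them across (own x) at the middle.
- beaker: An empty 50 ml glass beaker standing upright, 44 mm in diameter, 55 mm high, 35 g. Origin: centre of its underside, z up. Grip it across from outside.
- column_rack: Column rack, fixed: grey foot plate 190 (own x) x 125 (own y) x 6 mm, origin at its underside's centre. Two cradles along own x: long one on y = +32 mm, V saddles at x = +-50; short one on y = -32 mm, saddles at x = +-26 and 39 mm high end stops with inner faces at x = +-72. Saddles 8 mm thick, 90 degree V, 30 mm wide on top, lowest point 24, top 39 mm above the bench; open between.
- tool_tray: The tool tray, fixed to the bench: flat aluminium tray 186 mm (own x) by 162 mm (own y), walls 3 mm thick and 15 mm high, floor 3 mm above the bench, one partition along own x at y = 0 that makes two equal bays, each 180 by 76 mm, centred on y = +39 and -39 mm. Either tool may go in either bay. Origin: centre of its underside.
- wash_tray: The washing-up tray, fixed to the bench: plain white open tray without partition, 180 mm (own x) by 125 mm (own y), walls 3 mm thick and 28 mm high, floor 3 mm above the bench. Origin: centre of its underside. A monitor stands behind the middle and left of the work, its face 0.58 to 0.65 m ahead of the robot: travel straight across in front of it, not in an arc.
- note_pad: A small pale note pad, 38 x 51 x 12 mm, lying loose at the front of the bench: leave it. Origin: centre of its underside.
- timer: A small white lab timer with three keys, 62 x 66 x 18 mm, lying loose behind the work: leave it. Origin: centre of its underside.
Mind the look-alikes: they are no part of the job. There is more than one size of the beaker; the one meant has the size given above.

How it is judged:
At the end, for the whole second after the job is handed in: Each column lies in both V saddles of its own cradle (line within 5 mm and 0.08 rad, middle within 14 mm along it, 16 mm for the long one); spanner and tweezers lie flat on the tool tray's floor, one in each bay; the beaker stands upright on the washing-up tray's floor; all at rest (y of long_column_mid in the frame of column_rack between 0.027 and 0.037 m and x of long_column_mid in the frame of column_rack between -0.016 and 0.016 m and z of long_column_mid in the frame of column_rack between 0.026 and 0.035 m and angle between the y axis of each of long_column_mid, short_column_mid and the x axis of column_rack, either way round below 0.08 rad and y of short_column_mid in the frame of column_rack between -0.037 and -0.027 m and x of short_column_mid in the frame of column_rack between -0.014 and 0.014 m and z of short_column_mid in the frame of column_rack between 0.026 and 0.035 m and ((y of spanner in the frame of tool_tray between 0.008 and 0.072 m and y of tweezers in the frame of tool_tray between -0.075 and -0.005 m) or (y of tweezers in the frame of tool_tray between 0.005 and 0.075 m and y of spanner in the frame of tool_tray between -0.072 and -0.008 m)) and x of spanner in the frame of tool_tray between -0.03 and 0.03 m and z of each of spanner, tweezers in the frame of tool_tray below 0.007 m and angle between each of spanner, tweezers, beaker's own z axis and vertical below 0.06 rad and x of tweezers in the frame of tool_tray between -0.035 and 0.035 m and x of beaker in the frame of wash_tray between -0.07 and 0.07 m and y of beaker in the frame of wash_tray between -0.042 and 0.042 m and z of beaker in the frame of wash_tray below 0.007 m and linear speed of each of spanner, tweezers, beaker below 0.02 m/s); the robot touches nothing.
It fails at once if the note pad is shifted by more than 30 mm (distance of note_pad from where it was at the start of the episode above 0.03 m).
It fails at once if the timer is shifted by more than 30 mm (distance of timer from where it was at the start of the episode above 0.03 m).
It fails at once if the beaker is tipped over (angle between beaker's own z axis and vertical above 0.7 rad).
It also fails if it takes over 128 s, if anything falls off the work surface, if the arm or the gripper's body presses on something with over 40 N, if the wrist force passes 120 N, or if a joint passes its speed limit or range.

## Robot

A 6-joint arm with a two-finger parallel gripper is mounted at the origin on a cart in front of the work surface, level with it; the furniture and walls round the work are solid. World frame = base frame: x ahead of the robot, y to its left, z up, the work surface at z = 0. Lengths are in m, angles in rad, forces in N, time in s.
With the tool pointing down it reaches from about 0.375 to 0.9 m from the base axis. Payload 3.1 kg.
Tool frame: the origin (TCP) lies at the centre of the arm's flange, where the gripper is bolted on; the fingertips stand robot.tip_extent ahead of it and the grasp point (between the pads) lies 164 mm ahead of it (robot.tip_extent is the distance from the TCP to the fingertips, in m); z points along the fingers, y is the line along which they close (so a half turn about z gives the same grasp; the last joint's range is limited). The gripper opens to 87 mm and grips with 3 to 60 N. Pads are 19 mm wide; open, the fingers measure 117 mm over their backs; the gripper's body (75 mm by 190 mm) begins 51 mm behind the grasp point.
Start: joints at [-1.359, 0.527, 1.433, -0, 1.181, -0.178], TCP at [0.238, -0.578, 0.405] pointing down, gripper open.
Joint ranges: [-3.08, 3.08], [-0.75, 2.2], [0.22, 2.44], [-1.43, 4.57], [0, 2.65], [-2.85, 2.85]. Speed limits (rad/s): [2.79, 2.79, 3.14, 3.14, 3.14, 3.14].

## Interface

Orientations are given as a unit quaternion [x, y, z, w].
In Python, from rig import get_obs, camera, hand_in, cut_out, robot gives the robot as it stands.
- The arm moves only by the tool step_arm, never from a script. Its argument "rows" is a list of rows, each a list of 6 numbers: the shift along the world's x, y, z in m, then the turn, a rotation vector about the world's x, y, z in degrees. A call has 1 to 12 rows; each row shifts and turns the commanded pose from where the row before left it; what a row does not reach is not made up. A row lasts 1/8 s, in which the tool goes at most 62.5 mm and 10.7 degrees, less where a joint would pass 70% of its speed; a pose out of reach is approached as far as the arm can. A call is refused whole if a number of a shift passes 0.0625 or a number of a turn 10.7, either way. A call with a gripper value outside its range is refused whole. "jaw" is the finger opening in m, from 0 to 0.087, set as the call begins (left out, the last holds). The fingers move at their own pace and stop on an object; "squeeze" is the grip in N (left out, the last holds). Time passes only in rows, so rows that do not move let the fingers close. It gives the time, the measured TCP pose, the force, the opening and the grip force at its end, in the units of the state.
- get_obs(): the state, without advancing time (a new reading comes with each control period).
- camera(name): name is "scene" or "top"; returns a dict with "pixels" (400x640x3 uint8, blue, green, red), "depth" (400x640 float32, m along the optical axis (not along the pixel's ray), 0 where there is no reading), "fov_y" (degrees; the focal length in pixels is half the picture's height over the tangent of half this angle, whatever the lens; pixels are square), "cx", "cy" (the principal point, pixels), "extrinsics" (4x4, takes a point from camera to world coordinates). Camera axes: x right, y up, looking along -z (the intrinsics and any distortion apply to the point x, -y, -z); pixel columns grow to the right and rows downward; lengths in m; the calibration is good to about 2 mm. A picture is of the moment at which its call begins.
- hand_in(): hands the job in; it is judged then, once.
Trained networks look in the newest picture that a camera, given by its name, has taken for a name from the list of things; names that differ only in an ending like _2 or _b are one class to them, and where a whole thing is asked for, a point or a joint stands for the part that bears it (a point fixed in the world has none). Each returns a list of dicts, best first, with "confidence" (0 to 1); they miss things now and then, are a little off and sometimes report something else, mostly with a low value. They report only what shows in the picture. A call takes as long as a camera call. They do not tell look-alikes from the thing itself.
- cut_out(label, camera): "region" (400x640 bool, what is visible of it) and "extent" ([centre column, centre row, width, height] in pixels, round what is visible of it).
The state is a dict: "time": time; "q": joint angles; "joint_velocities": joint speeds; "joint_torque": joint torques, N m; "position": TCP position; "tool_rot": TCP orientation; "ft_force": force on the tool from outside, world axes, zero at the start; "moment": the same for the moment, N m; "grip_width": finger opening in m; "grip_force": force on a finger pad.
Only numpy, scipy, OpenCV 4.12 (cv2) and the standard library are available. Lean on these libraries where they do the work, as an engineer would, in place of code of your own. Each camera call takes 0.05 s, during which the arm holds its last target. There are 200 camera calls.

## Working session

There is one attempt and no reset: what is moved stays moved. The work goes in short steps, Python scripts to look and compute and a tool call to move; the robot and the scene stay as the last step left them, time stands still between calls to the robot, and variables do not carry over. Pictures are saved under pics/ and viewed, at most 14 in all, crops included, and the job is handed in when it is done.

Besides the shell and the picture viewer there is one more tool, called after "Call:" by a JSON object that holds its "op" and its "data", one argument or row to a line. step_arm: Moves the arm, as the interface text tells. Its arguments: {"type":"object","properties":{"rows":{"type":"array"},"jaw":{"type":"number"},"squeeze":{"type":"number"}},"required":["rows"]}

```bash
mkdir -p pics; cat > h.py <<'E'
import numpy as np, cv2
from rig import get_obs, camera, hand_in, cut_out, robot
def cloud(c):
    d=c["depth"]; f=200/np.tan(np.radians(c["fov_y"])/2)
    v,u=np.mgrid[0:400,0:640]
    P=np.stack([(u-c["cx"])/f*d,-(v-c["cy"])/f*d,-d,np.ones_like(d)],-1)
    W=P@np.array(c["extrinsics"]).T
    W[d==0]=np.nan
    return W[...,:3]
E
python3 - <<'E'
from h import *
print({k:v for k,v in get_obs().items() if k in("time","position","tool_rot","grip_width")},robot.tip_extent)
for n in("top","scene"):
    c=camera(n); cv2.imwrite(f"pics/{n}0.png",c["pixels"]); np.save(n+"_px.npy",c["pixels"])
    W=cloud(c); np.save(n+"_W.npy",W)
    print(n,[k for k in c], c["fov_y"],c["cx"],c["cy"],np.round(c["extrinsics"],3).tolist())
    for l in "long_column_mid short_column_mid spanner tweezers beaker column_rack tool_tray wash_tray note_pad timer".split():
        for r in cut_out(l,n)[:4]:
            m=r["region"]; p=W[m]; p=p[~np.isnan(p[:,0])]
            if len(p)<5: print(l,r["confidence"],r["extent"]);continue
            q=p[:,:2].astype(np.float32); rect=cv2.minAreaRect(q)
            print(l,round(r["confidence"],2),np.round(r["extent"]).tolist(),"med",np.median(p,0).round(3).tolist(),"rect",np.round(rect[0],3),np.round(rect[1],3),round(rect[2],1),"z",np.percentile(p[:,2],[5,95]).round(3))
E
```

```text
{'time': 0.0, 'position': array([ 0.23745991, -0.57776404,  0.40379246]), 'tool_rot': array([ 9.81069947e-01,  1.93650789e-01, -1.47454841e-05, -1.06363723e-03]), 'grip_width': 0.08690455113771665} 0.1822
top ['pixels', 'depth', 'fov_y', 'cx', 'cy', 'extrinsics'] 47.77297762197287 321.5923923915577 205.8317454103407 [[0.013, 0.988, -0.156, 0.32], [-1.0, 0.016, 0.016, -0.02], [0.018, 0.156, 0.988, 1.174], [0.0, 0.0, 0.0, 1.0]]
long_column_mid 0.65 [407.0, 216.0, 9.0, 62.0] med [0.489, -0.266, 0.008] rect [ 0.486 -0.268] [0.017 0.172] 87.3 z [-0.003  0.013]
long_column_mid 0.17 [358.0, 211.0, 11.0, 46.0] med [0.495, -0.131, 0.01] rect [ 0.493 -0.131] [0.014 0.12 ] 75.7 z [0.003 0.014]
short_column_mid 0.7 [359.0, 210.0, 15.0, 47.0] med [0.5, -0.133, 0.01] rect [ 0.494 -0.132] [0.014 0.119] 76.0 z [0.004 0.014]
spanner 0.78 [383.0, 210.0, 15.0, 49.0] med [0.511, -0.197, 0.003] rect [ 0.503 -0.196] [0.13  0.023] 5.7 z [-0.002  0.006]
spanner 0.25 [173.0, 221.0, 51.0, 75.0] med [0.462, 0.346, 0.003] rect [0.461 0.346] [0.185 0.143] 2.4 z [-0.001  0.03 ]
tweezers 0.4 [256.0, 235.0, 1.0, 8.
[... 2210 characters left out ...]
, 23.0] med [0.477, 0.203, 0.036] rect [0.477 0.198] [0.041 0.043] 8.6 z [0.01  0.055]
column_rack 0.94 [323.0, 227.0, 73.0, 50.0] med [0.466, 0.004, 0.007] rect [ 0.472 -0.014] [0.195 0.151] 3.7 z [0.004 0.035]
tool_tray 0.6 [374.0, 159.0, 60.0, 38.0] med [0.469, -0.389, 0.004] rect [ 0.427 -0.204] [0.201 0.578] 13.7 z [0.001 0.015]
wash_tray 0.91 [260.0, 317.0, 99.0, 74.0] med [0.461, 0.336, 0.005] rect [0.463 0.329] [0.192 0.153] 2.6 z [0.002 0.031]
note_pad 0.69 [388.0, 193.0, 14.0, 10.0] med [0.357, -0.22, 0.012] rect [ 0.358 -0.225] [0.041 0.055] 13.5 z [0.003 0.015]
timer 0.55 [304.0, 176.0, 19.0, 19.0] med [0.633, -0.173, 0.016] rect [ 0.607 -0.131] [0.063 0.236] 31.5 z [0.003 0.019]
```

```bash
python3 - <<'E'
from h import *
a=np.load("top_px.npy")[130:290,130:510]; cv2.imwrite("pics/t1.png",cv2.resize(a,None,fx=2.1,fy=2.1,interpolation=3))
b=a[20:140,60:300]; cv2.imwrite("pics/t2.png",cv2.resize(b,None,fx=3.3,fy=3.3,interpolation=3))
E
```

```text
(no output)
```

View pics/t1.png

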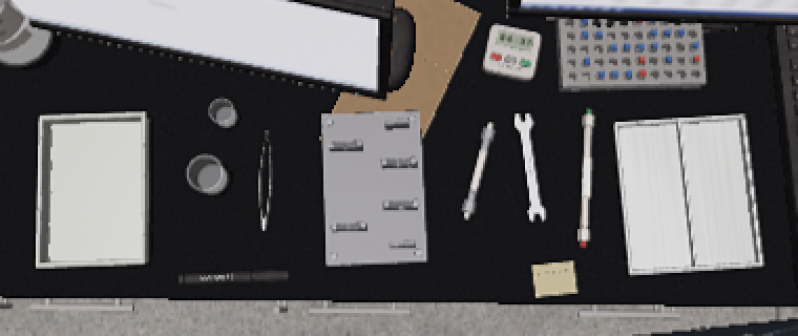

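View pics/t2.png

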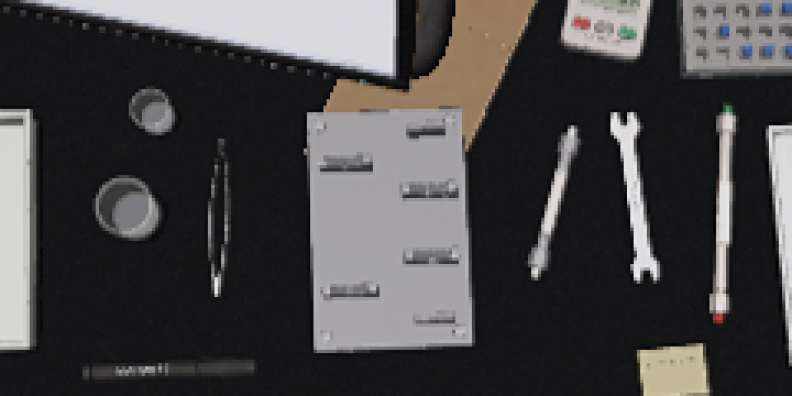

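View pics/scene0.png

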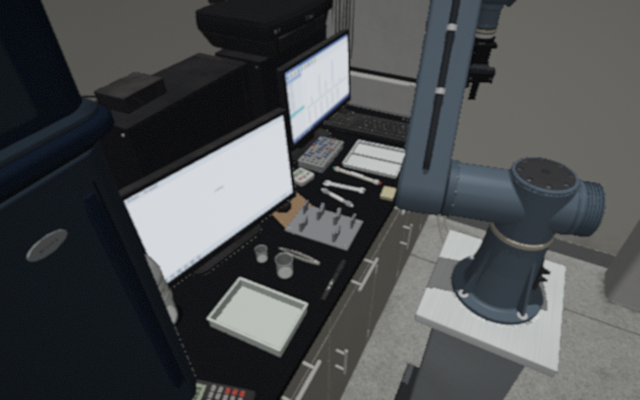

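Look-alikes (raw top-picture pixels):
- **Beaker:** the large one at (228,210) is about 42 mm across and 55 mm high, so it is the target. The small one at (237,183), about 28 mm across, is the decoy.
- **Long column:** (407,216), 172 mm, red and green plugs.
- **Short column:** (359,210), 120 mm.
- **Tweezers:** (256,216). The dark pen at (240,262) is the decoy.
- **Rack:** the long cradle is on the left (+y), with its saddles widely spaced. The short cradle is on the right, between the end stops.

The close crop confirms these choices.

```bash
cat > meas.py <<'E'
from h import *
def sel(W,b,z0,z1):
    p=W.reshape(-1,3); m=(p[:,0]>b[0])&(p[:,0]<b[1])&(p[:,1]>b[2])&(p[:,1]<b[3])&(p[:,2]>z0)&(p[:,2]<z1); return p[m]
def desc(n,p):
    if len(p)<5: print(n,len(p)); return
    q=p[:,:2]; mu=q.mean(0); u,s,v=np.linalg.svd(q-mu); d=v[0]*np.sign(v[0][0]); t=(q-mu)@d; e=(q-mu)@np.array([-d[1],d[0]])
    c=mu+d*(t.min()+t.max())/2+np.array([-d[1],d[0]])*(np.percentile(e,2)+np.percentile(e,98))/2
    r=cv2.minAreaRect(q.astype(np.float32))
    print(n,len(p),"c",c.round(4),"ang",round(np.degrees(np.arctan2(d[1],d[0])),1),"L",np.ptp(t).round(3),"w",np.ptp(e).round(3),"rect",np.round(r[0],4),np.round(r[1],3),round(r[2],1),"z",p[:,2].mean().round(4))
E
python3 - <<'E'
from meas import *
for n in("top","scene"):
    W=np.load(n+"_W.npy"); print(n)
    desc("bench",sel(W,(.40,.56,-.34-.0,-.29),-.02,.02)); 
    desc("long",sel(W,(.38,.6,-.30,-.235),.006,.03))
    desc("short",sel(W,(.41,.575,-.163,-.10),.006,.03))
    desc("spanner",sel(W,(.42,.59,-.235,-.165),.003,.03))
    desc("tweez",sel(W,(.40,.56,.10,.16),.004,.03))
    desc("beaker",sel(W,(.44,.525,.155,.25),.045,.07))
    desc("rackplate",sel(W,(.36,.585,-.08,.075),.003,.05))
    s=sel(W,(.36,.59,-.09,.09),.018,.06); k=np.zeros((260,220),np.uint8)
    ij=((s[:,:2]-[.36,-.09])*1000).astype(int); k[ij[:,0],ij[:,1]]=1
    nn,lab=cv2.connectedComponents(cv2.dilate(k,np.ones((7,7))))
    for i in range(1,nn): desc("  blob",s[lab[ij[:,0],ij[:,1]]==i])
    desc("tool",sel(W,(.35,.6,-.50,-.29),.009,.03))
    desc("wash",sel(W,(.35,.58,.25,.43),.02,.04))
E
```

```text
top
bench 1155 c [ 0.4799 -0.3148] ang -0.2 L 0.159 w 0.05 rect [ 0.4799 -0.3149] [0.05  0.159] 89.8 z 0.0023
long 243 c [ 0.4891 -0.265 ] ang -3.3 L 0.217 w 0.056 rect [ 0.4901 -0.2651] [0.048 0.217] 89.1 z 0.0097
short 172 c [ 0.4984 -0.1326] ang -13.8 L 0.132 w 0.029 rect [ 0.5001 -0.1259] [0.028 0.131] 75.7 z 0.0101
spanner 202 c [ 0.5018 -0.1979] ang 5.2 L 0.166 w 0.075 rect [ 0.5033 -0.1995] [0.064 0.164] 89.3 z 0.0045
tweez 60 c [0.4786 0.1298] ang -1.8 L 0.149 w 0.061 rect [0.4788 0.1295] [0.148 0.058] 0.0 z 0.0065
beaker 78 c [0.4791 0.1986] ang -4.4 L 0.043 w 0.042 rect [0.4789 0.1987] [0.043 0.041] 5.6 z 0.0526
rackplate 3017 c [ 0.4717 -0.0018] ang 3.0 L 0.227 w 0.157 rect [ 0.4726 -0.0022] [0.224 0.154] 0.6 z 0.0086
  blob 27 c [ 0.3987 -0.0388] ang -86.1 L 0.028 w 0.004 rect [ 0.3982 -0.0389] [0.004 0.028] 0.9 z 0.0361
  blob 62 c [0.4194 0.0279] ang -85.7 L 0.04 w 0.008 rect [0.4193 0.0279] [0.008 0.04 ] 4.6 z 0.0314
  blob 59 c [ 0.4473 -0.0347] ang -87.8 L 0.041 w 0.009 rect [ 0.4475 -0.0347] [0.008 0.041] 3.5 z 0.0324
  blob 61 c [ 0.4991 -0.0326] ang -87.8 L 0.039 
[... 1437 characters left out ...]
08] ang 70.5 L 0.016 w 0.009 rect [ 0.4443 -0.0209] [0.016 0.008] 85.4 z 0.0302
  blob 31 c [ 0.4461 -0.0464] ang -85.7 L 0.019 w 0.009 rect [ 0.4461 -0.0467] [0.018 0.008] 87.0 z 0.0308
  blob 60 c [ 0.4973 -0.0328] ang -87.9 L 0.042 w 0.011 rect [ 0.4967 -0.033 ] [0.01  0.042] 6.5 z 0.0307
  blob 68 c [0.5173 0.033 ] ang -87.1 L 0.043 w 0.01 rect [0.517 0.033] [0.01  0.043] 6.2 z 0.0304
  blob 45 c [ 0.5449 -0.0297] ang -89.3 L 0.031 w 0.008 rect [ 0.5458 -0.0297] [0.008 0.031] 0.4 z 0.0307
tool 356 c [ 0.4726 -0.388 ] ang -52.8 L 0.24 w 0.279 rect [ 0.4897 -0.3891] [0.236 0.175] 5.0 z 0.0135
wash 912 c [0.46   0.3391] ang 2.4 L 0.187 w 0.133 rect [0.4601 0.3386] [0.187 0.133] 2.6 z 0.0288
```

```bash
cat >> meas.py <<'E'
def plane(c,uv,z):
    f=200/np.tan(np.radians(c["fov_y"])/2); E=np.array(c["extrinsics"])
    d=np.c_[(uv[:,0]-c["cx"])/f,-(uv[:,1]-c["cy"])/f,-np.ones(len(uv))]@E[:3,:3].T
    return E[:3,3]+d*((z-E[2,3])/d[:,2])[:,None]
def bright(c,b,z,thr=70):
    g=c["pixels"].max(2); v,u=np.nonzero(g>thr); p=plane(c,np.c_[u,v].astype(float),z)
    return p[(p[:,0]>b[0])&(p[:,0]<b[1])&(p[:,1]>b[2])&(p[:,1]<b[3])]
E
python3 - <<'E'
from meas import *
for n in("top","scene"):
    c=camera(n); print(n)
    desc("long",bright(c,(.38,.585,-.29,-.24),.008))
    desc("short",bright(c,(.41,.575,-.163,-.10),.008))
    desc("spanner",bright(c,(.41,.59,-.225,-.17),.005))
    desc("tweez",bright(c,(.40,.56,.105,.16),.005))
E
```

```text
top
long 303 c [ 0.4766 -0.2654] ang -3.6 L 0.192 w 0.025 rect [ 0.4763 -0.2648] [0.023 0.193] 83.4 z 0.008
short 205 c [ 0.4933 -0.1319] ang -14.6 L 0.126 w 0.015 rect [ 0.4934 -0.1316] [0.015 0.126] 75.1 z 0.008
spanner 300 c [ 0.4986 -0.1973] ang 7.9 L 0.138 w 0.023 rect [ 0.4985 -0.1968] [0.138 0.023] 7.4 z 0.005
tweez 78 c [0.4772 0.1334] ang -0.1 L 0.124 w 0.014 rect [0.4772 0.1336] [0.124 0.013] 2.0 z 0.005
scene
long 245 c [ 0.4776 -0.2677] ang -4.3 L 0.196 w 0.034 rect [ 0.4776 -0.2667] [0.033 0.196] 84.9 z 0.008
short 176 c [ 0.4935 -0.1332] ang -14.8 L 0.131 w 0.023 rect [ 0.4933 -0.1339] [0.023 0.131] 75.1 z 0.008
spanner 223 c [ 0.4987 -0.1962] ang 7.7 L 0.14 w 0.034 rect [ 0.4987 -0.1959] [0.14  0.034] 7.6 z 0.005
tweez 326 c [0.4751 0.137 ] ang 8.1 L 0.12 w 0.039 rect [0.475  0.1381] [0.12  0.039] 7.8 z 0.005
```

Call:
{"op": "step_arm", "data": {
  "rows": [
    [0.03,0.04,-0.012,0,0,-2.5],
    [0.03,0.04,-0.012,0,0,-2.5],
    [0.03,0.04,-0.012,0,0,-2.5],
    [0.03,0.04,-0.012,0,0,-2.5],
    [0.03,0.04,-0.012,0,0,-2.5],
    [0.03,0.04,-0.012,0,0,-2.5],
    [0.03,0.04,-0.012,0,0,-2.5],
    [0.038,0.03,-0.012,0,0,-2.5],
    [0,0,-0.03,0,0,-2.5],
    [0,0,-0.03,0,0,-2.5],
    [0,0,0,0,0,0]
  ],
  "jaw": 0.04,
  "squeeze": 20
}}

```text
time: 2.58
position: [0.4851, -0.2674, 0.247]
tool_rot: [1.0, -0.023, -0.002, -0.002]
ft_force: [-0.6, 0.2, 0.3]
grip_width: 0.0399
grip_force: 0.0
```

```bash
cat >> h.py <<'E'
from scipy.spatial.transform import Rotation as R
def tool():
    o=get_obs(); X=R.from_quat(o["tool_rot"]).as_matrix()
    return f'{o["time"]:.2f} pos {np.round(o["position"],4)} xang {np.degrees(np.arctan2(X[1,0],X[0,0])):.1f} z {X[:,2].round(3)} w {o["grip_width"]:.4f} gf {o["grip_force"]:.1f} q {np.round(o["q"],2)}'
E
python3 - <<'E'
from meas import *
print(tool())
px=np.load("top_px.npy"); c=camera("top"); c["pixels"]=px
for t in(70,110): desc("long",bright(c,(.392,.585,-.288,-.245),.0085,t))
hs=bright(c,(.5,.59,-.29,-.245),.0085); 
E
```

```text
2.58 pos [ 0.4851 -0.2674  0.247 ] xang -2.6 z [-0.004  0.003 -1.   ] w 0.0399 gf 0.0 q [-0.71  0.67  1.74 -0.    0.74  0.91]
long 299 c [ 0.4861 -0.2662] ang -3.3 L 0.172 w 0.015 rect [ 0.4861 -0.2662] [0.014 0.172] 87.0 z 0.0085
long 252 c [ 0.4861 -0.2662] ang -3.4 L 0.172 w 0.014 rect [ 0.4861 -0.2659] [0.013 0.172] 86.9 z 0.0085
```

Call:
{"op": "step_arm", "data": {
  "rows": [
    [0.001,0.001,-0.03,0,0,-0.5],
    [0,0,-0.02,0,0,0],
    [0,0,-0.012,0,0,0],
    [0,0,0,0,0,0]
  ]
}}

```text
time: 3.12
position: [0.4866, -0.2674, 0.187]
tool_rot: [1.0, -0.028, 0.0, 0.0]
ft_force: [0.3, -0.1, 0.3]
grip_width: 0.0403
grip_force: 0.0
```

Call:
{"op": "step_arm", "data": {
  "rows": [
    [0,0,0,0,0,0],
    [0,0,0,0,0,0],
    [0,0,0,0,0,0],
    [0,0,0,0,0,0],
    [0,0,0,0,0,0]
  ],
  "jaw": 0,
  "squeeze": 25
}}

```text
time: 3.75
position: [0.4866, -0.2672, 0.1871]
tool_rot: [1.0, -0.028, 0.0, 0.0]
ft_force: [0.1, 0.0, 2.0]
grip_width: 0.0085
grip_force: 25.0
```

Call:
{"op": "step_arm", "data": {
  "rows": [
    [0,0,0.03,0,0,0],
    [0,0,0.03,0,0,0],
    [0,0,0.03,0,0,0],
    [0,0,0,0,0,0],
    [0,0,0,0,0,0]
  ]
}}

```text
time: 4.38
position: [0.4861, -0.2667, 0.2758]
tool_rot: [1.0, -0.028, -0.001, -0.001]
ft_force: [0.2, 0.6, -0.8]
grip_width: 0.0084
grip_force: 25.0
```

Call:
{"op": "step_arm", "data": {
  "rows": [
    [-0.002,0.03,0,0,0,0],
    [-0.002,0.045,0,0,0,1],
    [-0.002,0.045,0,0,0,1],
    [-0.002,0.045,0,0,0,1],
    [-0.002,0.045,0,0,0,1],
    [-0.002,0.045,0,0,0,1],
    [-0.002,0.027,0,0,0,1.1],
    [-0.002,0.015,0,0,0,0],
    [0,0,0,0,0,0],
    [0,0,0,0,0,0]
  ]
}}

```text
time: 5.62
position: [0.4708, 0.0291, 0.2765]
tool_rot: [1.0, 0.025, 0.0, 0.0]
ft_force: [0.0, -0.2, -1.9]
grip_width: 0.0085
grip_force: 25.0
```

```bash
python3 - <<'E'
from meas import *
print(tool())
c=camera("scene"); cv2.imwrite("pics/s1.png",cv2.resize(c["pixels"][120:320,200:460],None,fx=3,fy=3))
E
```

```text
5.62 pos [0.4708 0.0291 0.2765] xang 2.9 z [ 0. -0. -1.] w 0.0085 gf 25.0 q [-0.18  0.54  1.93 -0.    0.67  1.35]
```

View pics/s1.png

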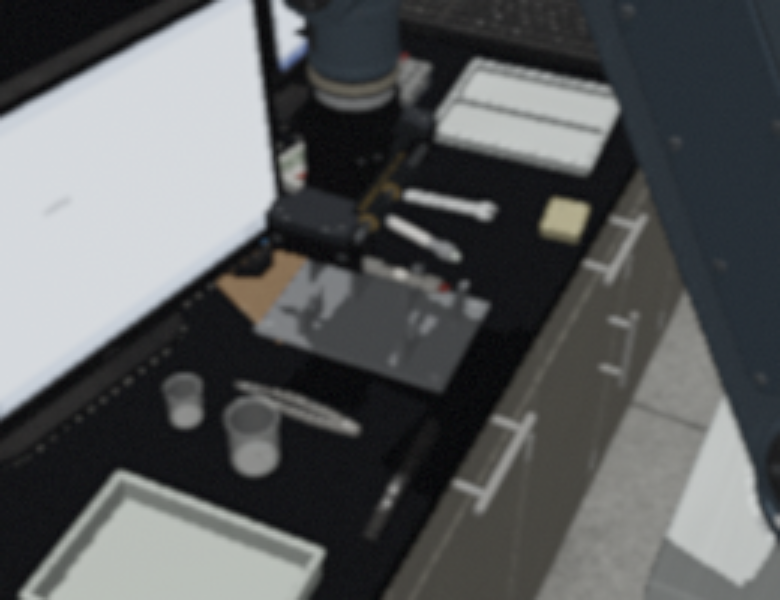

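The column hangs from the gripper over the rack at about (400,275), with its red plug at (445,287). I'll measure its line before lowering it.

```bash
cat >> meas.py <<'E'
def bar(n,W,b,z0,z1):
    p=sel(W,b,z0,z1); 
    if len(p)<5: print(n,"none"); return
    for x0 in np.arange(b[0],b[1],.02):
        q=p[(p[:,0]>=x0)&(p[:,0]<x0+.02)]
        if len(q)>3: print(n,round(x0+.01,3),len(q),np.median(q,0).round(4),"ztop",np.percentile(q[:,2],90).round(4))
E
python3 - <<'E'
from meas import *
for n in("scene","top"): bar(n,cloud(camera(n)),(.36,.58,0.0,.06),.07,.115)
E
```

```text
scene 0.39 32 [0.3924 0.0285 0.0997] ztop 0.1038
scene 0.41 28 [0.4092 0.0294 0.0999] ztop 0.1018
scene 0.43 24 [0.4291 0.0283 0.0998] ztop 0.1006
scene 0.45 42 [0.453  0.0295 0.1008] ztop 0.1101
scene 0.47 25 [0.4618 0.0311 0.1035] ztop 0.1134
scene 0.57 99 [0.5776 0.0232 0.0847] ztop 0.1095
top 0.57 10 [0.5789 0.006  0.1021] ztop 0.1132
```

Call:
{"op": "step_arm", "data": {
  "rows": [
    [-0.001,0,-0.025,0,0,0],
    [0,0,-0.02,0,0,0],
    [0,0,-0.012,0,0,0],
    [0,0,-0.005,0,0,0],
    [0,0,0,0,0,0],
    [0,0,0,0,0,0]
  ]
}}

```text
time: 6.52
position: [0.4698, 0.0299, 0.2152]
tool_rot: [1.0, 0.026, 0.001, 0.0]
ft_force: [0.2, 0.7, -1.3]
grip_width: 0.0079
grip_force: 25.0
```

Call:
{"op": "step_arm", "data": {
  "rows": [
    [0,0,0,0,0,0],
    [0,0,0,0,0,0],
    [0,0,0,0,0,0],
    [0,0,0,0,0,0]
  ],
  "jaw": 0.03
}}

```text
time: 7.02
position: [0.4696, 0.0299, 0.2149]
tool_rot: [1.0, 0.026, 0.0, 0.0]
ft_force: [-0.6, 0.2, -0.4]
grip_width: 0.0294
grip_force: 0.0
```

Call:
{"op": "step_arm", "data": {
  "rows": [
    [0,0,0.02,0,0,0],
    [0,0,0.04,0,0,0],
    [0,0,0.03,0,0,0],
    [0,-0.05,0,0,0,-4],
    [0,-0.05,0,0,0,-4],
    [0.008,-0.03,0,0,0,-4],
    [0.008,-0.02,0,0,0,-4],
    [0.005,-0.012,0,0,0,-1.5],
    [0,0,0,0,0,0]
  ],
  "jaw": 0.04
}}

```text
time: 8.15
position: [0.4907, -0.1325, 0.3047]
tool_rot: [0.992, -0.127, 0.0, -0.0]
ft_force: [-0.2, -0.5, 0.4]
grip_width: 0.0397
grip_force: 0.0
```

```bash
python3 - <<'E'
from meas import *
print(tool())
for n in("scene","top"): bar(n,cloud(camera(n)),(.36,.58,0.01,.05),.028,.06)
E
```

```text
8.15 pos [ 0.4907 -0.1325  0.3047] xang -14.6 z [ 0.  0. -1.] w 0.0397 gf 0.0 q [-0.48  0.53  1.82  0.    0.8   1.34]
scene 0.39 31 [0.3917 0.028  0.0352] ztop 0.0381
scene 0.41 51 [0.4143 0.0303 0.0355] ztop 0.0382
scene 0.43 30 [0.4275 0.0289 0.0346] ztop 0.0367
scene 0.45 26 [0.4512 0.0295 0.0344] ztop 0.0369
scene 0.47 29 [0.4695 0.0314 0.0347] ztop 0.0374
scene 0.49 26 [0.4898 0.0321 0.0348] ztop 0.0368
scene 0.51 41 [0.5144 0.0328 0.0345] ztop 0.0386
scene 0.53 32 [0.5304 0.0341 0.0344] ztop 0.0391
scene 0.55 20 [0.5458 0.0359 0.0334] ztop 0.0374
top 0.51 13 [0.5179 0.0201 0.0344] ztop 0.0361
top 0.53 36 [0.5298 0.031  0.0342] ztop 0.0381
top 0.55 32 [0.5476 0.0338 0.0338] ztop 0.0368
```

Call:
{"op": "step_arm", "data": {
  "rows": [
    [0.003,0.0,-0.04,0,0,0],
    [0,0,-0.04,0,0,0],
    [0,0,-0.025,0,0,0],
    [0,0,-0.015,0,0,0],
    [0,0,0,0,0,0]
  ]
}}

```text
time: 8.88
position: [0.4933, -0.1314, 0.1842]
tool_rot: [0.992, -0.126, -0.001, -0.0]
ft_force: [-0.5, 0.3, 0.1]
grip_width: 0.04
grip_force: 0.0
```

Call:
{"op": "step_arm", "data": {
  "rows": [
    [0,0,0,0,0,0],
    [0,0,0,0,0,0],
    [0,0,0,0,0,0],
    [0,0,0,0,0,0],
    [0,0,0,0,0,0]
  ],
  "jaw": 0
}}

```text
time: 9.5
position: [0.4936, -0.1322, 0.1851]
tool_rot: [0.992, -0.127, 0.0, 0.0]
ft_force: [-0.1, -0.0, 2.8]
grip_width: 0.0086
grip_force: 25.0
```

Call:
{"op": "step_arm", "data": {
  "rows": [
    [0,0,0.03,0,0,0],
    [0,0,0.04,0,0,0],
    [0,0,0.02,0,0,0],
    [-0.005,0.025,0,0,0,4],
    [-0.005,0.025,0,0,0,4],
    [-0.005,0.025,0,0,0,4],
    [-0.005,0.02,0,0,0,4],
    [0,0.003,0,0,0,1.6],
    [0,0,0,0,0,0],
    [0,0,0,0,0,0]
  ]
}}

```text
time: 10.75
position: [0.474, -0.0348, 0.2748]
tool_rot: [1.0, 0.026, 0.0, 0.0]
ft_force: [0.2, -0.6, -1.1]
grip_width: 0.0086
grip_force: 25.0
```

```bash
python3 - <<'E'
from meas import *
print(tool())
for n in("scene","top"): bar(n,cloud(camera(n)),(.36,.58,-.07,0),.07,.115)
E
```

```text
10.75 pos [ 0.474  -0.0348  0.2748] xang 3.0 z [ 0.001 -0.    -1.   ] w 0.0086 gf 25.0 q [-0.31  0.55  1.92 -0.    0.67  1.21]
scene 0.41 14 [ 0.4164 -0.0363  0.0991] ztop 0.1036
scene 0.43 33 [ 0.4289 -0.0336  0.0993] ztop 0.1027
scene 0.45 21 [ 0.4515 -0.0343  0.0998] ztop 0.1022
scene 0.47 37 [ 0.4639 -0.032   0.101 ] ztop 0.1117
scene 0.57 72 [ 0.5701 -0.0073  0.0945] ztop 0.1112
top none
```

Call:
{"op": "step_arm", "data": {
  "rows": [
    [-0.001,0.001,-0.025,0,0,0],
    [0,0,-0.02,0,0,0],
    [0,0,-0.012,0,0,0],
    [0,0,-0.006,0,0,0],
    [0,0,0,0,0,0],
    [0,0,0,0,0,0]
  ]
}}

```text
time: 11.6
position: [0.4728, -0.0332, 0.2122]
tool_rot: [1.0, 0.026, 0.001, 0.0]
ft_force: [0.2, -1.0, -0.6]
grip_width: 0.0087
grip_force: 25.0
```

Call:
{"op": "step_arm", "data": {
  "rows": [
    [0,0,0,0,0,0],
    [0,0,0,0,0,0],
    [0,0,0,0,0,0],
    [0,0,0,0,0,0]
  ],
  "jaw": 0.03
}}

```text
time: 12.1
position: [0.4725, -0.0331, 0.2119]
tool_rot: [1.0, 0.027, 0.0, 0.0]
ft_force: [0.1, -0.1, 1.0]
grip_width: 0.0287
grip_force: 0.0
```

Call:
{"op": "step_arm", "data": {
  "rows": [
    [0,0,0.02,0,0,0],
    [0,0,0.04,0,0,0],
    [0,0,0.03,0,0,0],
    [0.005,-0.05,0,0,0,2],
    [0.005,-0.05,0,0,0,2],
    [0.005,-0.03,0,0,0,0.7],
    [0.005,-0.02,0,0,0,0],
    [0.005,-0.012,-0.03,0,0,0],
    [0,0,0,0,0,0]
  ],
  "jaw": 0.044
}}

```text
time: 13.22
position: [0.4971, -0.195, 0.2701]
tool_rot: [0.998, 0.067, -0.002, -0.001]
ft_force: [-0.5, 0.5, -0.4]
grip_width: 0.0436
grip_force: 0.0
```

```bash
python3 - <<'E'
from meas import *
print(tool())
for n in("scene","top"):
    W=cloud(camera(n)); bar(n,W,(.36,.58,-.055,-.015),.028,.06)
    print("L"); bar(n,W,(.36,.42,.01,.05),.028,.06);bar(n,W,(.52,.58,.01,.05),.028,.06)
E
```

```text
13.22 pos [ 0.4971 -0.195   0.2701] xang 7.7 z [-0.004  0.003 -1.   ] w 0.0436 gf 0.0 q [-0.58  0.61  1.77  0.    0.76  0.85]
scene 0.39 26 [ 0.3962 -0.034   0.0372] ztop 0.0401
scene 0.41 11 [ 0.415  -0.0354  0.0338] ztop 0.0362
scene 0.43 28 [ 0.4274 -0.0331  0.035 ] ztop 0.0378
scene 0.45 47 [ 0.4463 -0.0338  0.0346] ztop 0.0389
scene 0.47 24 [ 0.4699 -0.0322  0.0338] ztop 0.0373
scene 0.49 44 [ 0.4941 -0.0322  0.0348] ztop 0.0398
scene 0.51 27 [ 0.5111 -0.0299  0.0351] ztop 0.0385
scene 0.53 14 [ 0.5236 -0.0281  0.036 ] ztop 0.0381
scene 0.55 26 [ 0.544  -0.031   0.0364] ztop 0.0393
L
scene 0.39 29 [0.3923 0.0282 0.0353] ztop 0.0374
scene 0.41 51 [0.4144 0.0289 0.0343] ztop 0.0387
scene 0.53 30 [0.5303 0.0348 0.0345] ztop 0.0384
scene 0.55 20 [0.5456 0.037  0.0351] ztop 0.0385
top none
L
top none
top none
```

Call:
{"op": "step_arm", "data": {
  "rows": [
    [0.001,-0.001,-0.04,0,0,0],
    [0,0,-0.03,0,0,0],
    [0,0,-0.0155,0,0,0],
    [0,0,0,0,0,0],
    [0,0,0,0,0,0]
  ]
}}

```text
time: 13.95
position: [0.499, -0.1961, 0.1873]
tool_rot: [0.998, 0.068, 0.001, 0.001]
ft_force: [-0.4, 0.1, 0.1]
grip_width: 0.0439
grip_force: 0.0
```

Call:
{"op": "step_arm", "data": {
  "rows": [
    [0,0,0,0,0,0],
    [0,0,0,0,0,0],
    [0,0,0,0,0,0],
    [0,0,0,0,0,0],
    [0,0,0,0,0,0]
  ],
  "jaw": 0
}}

```text
time: 14.58
position: [0.4988, -0.1962, 0.1871]
tool_rot: [0.998, 0.067, 0.001, 0.0]
ft_force: [0.4, 0.5, 6.3]
grip_width: 0.0039
grip_force: 2.9
```

Call:
{"op": "step_arm", "data": {
  "rows": [
    [0,0,0.02,0,0,0],
    [0,0,0.04,0,0,0],
    [0,0,0.02,0,0,0],
    [0,0,0,0,0,0]
  ]
}}

```text
time: 15.08
position: [0.4989, -0.1963, 0.2677]
tool_rot: [0.998, 0.067, 0.002, 0.001]
ft_force: [0.1, 0.0, -0.7]
grip_width: 0.0002
grip_force: 0.0
```

Call:
{"op": "step_arm", "data": {
  "rows": [
    [0,0,0,0,0,0],
    [0,0,0,0,0,0],
    [0,0,0,0,0,0]
  ],
  "jaw": 0.044
}}

```text
time: 15.45
position: [0.4983, -0.196, 0.2653]
tool_rot: [0.998, 0.067, -0.001, -0.001]
ft_force: [-0.4, -0.7, 0.5]
grip_width: 0.0228
grip_force: 0.0
```

```bash
python3 - <<'E'
from meas import *
c=camera("scene"); desc("sp",bright(c,(.41,.59,-.225,-.17),.005,90)); print(tool())
E
```

```text
sp 140 c [ 0.4995 -0.1958] ang 8.4 L 0.136 w 0.029 rect [ 0.4996 -0.1965] [0.136 0.029] 9.1 z 0.005
15.50 pos [ 0.4984 -0.196   0.2655] xang 7.7 z [-0.001  0.001 -1.   ] w 0.0270 gf 0.0 q [-0.58  0.62  1.77  0.    0.75  0.85]
```

Call:
{"op": "step_arm", "data": {
  "rows": [
    [0,0,-0.04,0,0,0],
    [0,0,-0.03,0,0,0],
    [0,0,-0.012,0,0,0],
    [0,0,0,0,0,0],
    [0,0,0,0,0,0]
  ]
}}

```text
time: 16.12
position: [0.4988, -0.1962, 0.1846]
tool_rot: [0.998, 0.067, 0.0, 0.0]
ft_force: [1.4, -0.9, -0.3]
grip_width: 0.0441
grip_force: 0.0
```

Call:
{"op": "step_arm", "data": {
  "rows": [
    [0,0,-0.001,0,0,0],
    [0,0,0,0,0,0]
  ]
}}

```text
time: 16.38
position: [0.4986, -0.1961, 0.1835]
tool_rot: [0.998, 0.067, 0.0, 0.0]
ft_force: [0.5, 0.0, 0.5]
grip_width: 0.0441
grip_force: 0.0
```

Call:
{"op": "step_arm", "data": {
  "rows": [
    [0,0,0,0,0,0],
    [0,0,0,0,0,0],
    [0,0,0,0,0,0],
    [0,0,0,0,0,0],
    [0,0,0,0,0,0]
  ],
  "jaw": 0
}}

```text
time: 17.0
position: [0.4985, -0.1961, 0.1833]
tool_rot: [0.998, 0.067, 0.0, 0.0]
ft_force: [-0.2, -0.1, 0.3]
grip_width: 0.0213
grip_force: 25.0
```

Call:
{"op": "step_arm", "data": {
  "rows": [
    [0,0,0.02,0,0,0],
    [0,0,0.04,0,0,0],
    [0,0,0.03,0,0,0],
    [0,0,0,0,0,0]
  ]
}}

```text
time: 17.5
position: [0.4992, -0.1964, 0.2753]
tool_rot: [0.998, 0.067, 0.002, 0.002]
ft_force: [0.4, 0.5, -0.9]
grip_width: 0.0213
grip_force: 25.0
```

Call:
{"op": "step_arm", "data": {
  "rows": [
    [-0.007,-0.035,0,0,0,-0.8],
    [-0.007,-0.035,0,0,0,-0.8],
    [-0.007,-0.035,0,0,0,-0.8],
    [-0.007,-0.03,0,0,0,-0.8],
    [-0.005,-0.02,0,0,0,0],
    [0,0,-0.03,0,0,0],
    [0,0,0,0,0,0],
    [0,0,0,0,0,0]
  ]
}}

```text
time: 18.5
position: [0.4656, -0.3506, 0.2432]
tool_rot: [0.999, 0.04, -0.0, -0.0]
ft_force: [0.3, 0.5, 0.1]
grip_width: 0.0216
grip_force: 25.0
```

```bash
python3 - <<'E'
from meas import *
c=camera("scene"); print(tool()); cv2.imwrite("pics/s2.png",cv2.resize(c["pixels"][100:250,260:440],None,fx=4,fy=4,interpolation=3))
W=cloud(c); p=sel(W,(.36,.6,-.5,-.28),.009,.022); desc("tool",p)
bar("sp",W,(.38,.56,-.39,-.32),.045,.075)
E
```

```text
18.55 pos [ 0.4658 -0.3507  0.2437] xang 4.6 z [ 0. -0. -1.] w 0.0216 gf 25.0 q [-0.84  0.7   1.66  0.    0.78  0.65]
tool 220 c [ 0.4854 -0.3678] ang -50.6 L 0.211 w 0.22 rect [ 0.497 -0.388] [0.22  0.171] 5.4 z 0.0132
sp 0.41 13 [ 0.4139 -0.3523  0.0643] ztop 0.0656
sp 0.43 16 [ 0.4306 -0.3526  0.0648] ztop 0.067
sp 0.45 26 [ 0.454  -0.3501  0.0651] ztop 0.0714
sp 0.47 15 [ 0.4673 -0.3324  0.0686] ztop 0.0731
sp 0.49 16 [ 0.4893 -0.3468  0.0637] ztop 0.0663
sp 0.51 20 [ 0.5119 -0.3453  0.0646] ztop 0.0658
sp 0.53 15 [ 0.5261 -0.3461  0.0638] ztop 0.0644
```

View pics/s2.png

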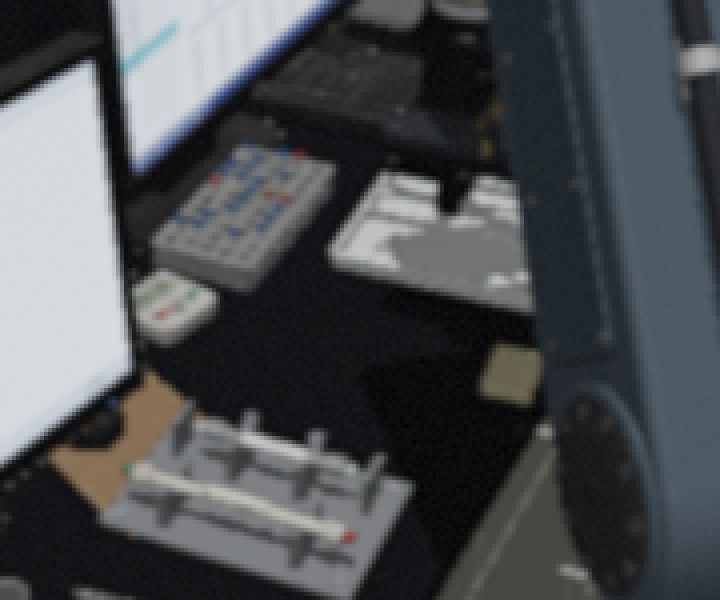

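The view shows both columns in their cradles: the long one from (135,468) to (348,537), the short one at (290,450). The spanner is level over its bay.

Call:
{"op": "step_arm", "data": {
  "rows": [
    [0,-0.001,-0.03,0,0,0],
    [0,0,-0.015,0,0,0],
    [0,0,-0.008,0,0,0],
    [0,0,-0.003,0,0,0],
    [0,0,0,0,0,0],
    [0,0,0,0,0,0]
  ]
}}

```text
time: 19.3
position: [0.4657, -0.3522, 0.1878]
tool_rot: [0.999, 0.04, 0.0, 0.0]
ft_force: [0.4, -0.9, -0.3]
grip_width: 0.0216
grip_force: 25.0
```

Call:
{"op": "step_arm", "data": {
  "rows": [
    [0,0,0,0,0,0],
    [0,0,0,0,0,0],
    [0,0,0,0,0,0],
    [0,0,0,0,0,0]
  ],
  "jaw": 0.034
}}

```text
time: 19.8
position: [0.4655, -0.3521, 0.1873]
tool_rot: [0.999, 0.04, 0.0, 0.0]
ft_force: [0.8, -0.6, 0.2]
grip_width: 0.0339
grip_force: 0.0
```

Call:
{"op": "step_arm", "data": {
  "rows": [
    [0,0,0.03,0,0,0],
    [0,0,0.04,0,0,0],
    [0,0,0.04,0,0,0],
    [0,0.05,0.01,0,0,0],
    [0,0.06,0,0,0,0],
    [0,0.06,0,0,0,0],
    [0,0.06,0,0,0,0],
    [0,0.06,0,0,0,-1],
    [0,0.06,0,0,0,-1],
    [0.004,0.06,0,0,0,-1],
    [0.004,0.05,0,0,0,0],
    [0,0.02,0,0,0,0]
  ]
}}

```text
time: 21.3
position: [0.4732, 0.1306, 0.3074]
tool_rot: [1.0, 0.015, 0.0, -0.0]
ft_force: [-0.3, -0.7, 0.6]
grip_width: 0.0339
grip_force: 0.0
```

```bash
python3 - <<'E'
from meas import *
print(tool())
c=camera("top"); W=cloud(c); cv2.imwrite("pics/t3.png",cv2.resize(c["pixels"][130:290,230:510],None,fx=2.8,fy=2.8,interpolation=3))
desc("tw",bright(c,(.40,.56,.105,.16),.005))
E
```

```text
21.30 pos [0.4732 0.1306 0.3074] xang 1.7 z [ 0.001  0.    -1.   ] w 0.0339 gf 0.0 q [0.04 0.5  1.86 0.   0.78 1.58]
tw 217 c [0.4811 0.1443] ang 0.2 L 0.158 w 0.033 rect [0.4808 0.1441] [0.033 0.158] 89.2 z 0.005
```

View pics/t3.png

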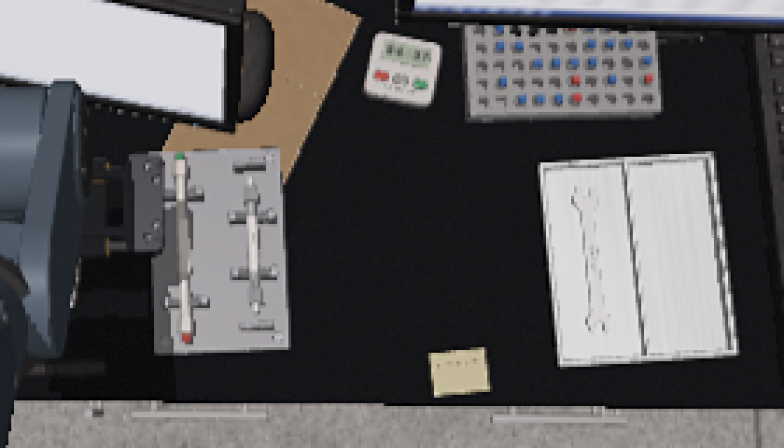

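The tool tray's left bay holds the spanner (585,260). The long column is at (183,250) and the short one at (252,240), both in their saddles. Next, the tweezers.

Call:
{"op": "step_arm", "data": {
  "rows": [
    [0.004,0.003,-0.04,0,0,-1.2],
    [0,0,-0.04,0,0,0],
    [0,0,-0.03,0,0,0],
    [0,0,-0.012,0,0,0],
    [0,0,0,0,0,0]
  ]
}}

```text
time: 21.98
position: [0.4775, 0.1305, 0.1849]
tool_rot: [1.0, 0.003, -0.001, 0.0]
ft_force: [0.6, -0.2, 0.3]
grip_width: 0.0338
grip_force: 0.0
```

Call:
{"op": "step_arm", "data": {
  "rows": [
    [0,0,0,0,0,0],
    [0,0,0,0,0,0],
    [0,0,0,0,0,0],
    [0,0,0,0,0,0],
    [0,0,0,0,0,0]
  ],
  "jaw": 0,
  "squeeze": 15
}}

```text
time: 22.6
position: [0.4779, 0.131, 0.1859]
tool_rot: [1.0, 0.003, 0.001, -0.0]
ft_force: [1.1, 0.4, 6.3]
grip_width: 0.0139
grip_force: 15.0
```

Call:
{"op": "step_arm", "data": {
  "rows": [
    [0,0,0.02,0,0,0],
    [0,0,0.04,0,0,0],
    [0,0,0.03,0,0,0],
    [0,0,0,0,0,0]
  ]
}}

```text
time: 23.1
position: [0.478, 0.131, 0.277]
tool_rot: [1.0, 0.003, 0.002, -0.0]
ft_force: [-0.0, 0.5, 0.7]
grip_width: 0.0138
grip_force: 15.0
```

Call:
{"op": "step_arm", "data": {
  "rows": [
    [0,-0.03,0.01,0,0,0],
    [0,-0.05,0,0,0,0],
    [0,-0.055,0,0,0,0.5],
    [0,-0.055,0,0,0,0.5],
    [0,-0.055,0,0,0,0.5],
    [0,-0.055,0,0,0,0.5],
    [0,-0.055,0,0,0,0.5],
    [0,-0.055,0,0,0,0.5],
    [0,-0.055,0,0,0,0.5],
    [-0.002,-0.055,0,0,0,0.6],
    [-0.003,-0.04,0,0,0,0],
    [0,0,0,0,0,0]
  ]
}}

```text
time: 24.6
position: [0.4716, -0.4322, 0.2834]
tool_rot: [0.999, 0.037, -0.0, 0.0]
ft_force: [-0.5, -0.4, 0.4]
grip_width: 0.0139
grip_force: 15.0
```

Call:
{"op": "step_arm", "data": {
  "rows": [
    [0,0,-0.03,0,0,0],
    [0,0,0,0,0,0],
    [0,0,0,0,0,0]
  ]
}}

```text
time: 24.98
position: [0.4727, -0.4282, 0.255]
tool_rot: [0.999, 0.039, -0.0, -0.001]
ft_force: [-0.1, 0.0, -0.9]
grip_width: 0.0139
grip_force: 15.0
```

```bash
python3 - <<'E'
from meas import *
print(tool())
c=camera("scene"); W=cloud(c); bar("tw",W,(.38,.56,-.46,-.40),.055,.09)
c=camera("top"); W=cloud(c); bar("tw",W,(.38,.56,-.46,-.40),.055,.09)
E
```

```text
24.98 pos [ 0.4727 -0.4282  0.255 ] xang 4.5 z [-0.001  0.001 -1.   ] w 0.0139 gf 15.0 q [-0.91  0.73  1.51  0.    0.9   0.58]
tw 0.45 24 [ 0.4531 -0.4254  0.0753] ztop 0.0778
tw 0.47 34 [ 0.4677 -0.4141  0.0823] ztop 0.0889
tw 0.49 14 [ 0.4918 -0.4244  0.0747] ztop 0.078
tw 0.51 12 [ 0.5103 -0.4237  0.0738] ztop 0.0758
tw 0.53 5 [ 0.5269 -0.4262  0.0737] ztop 0.0754
tw none
```

Call:
{"op": "step_arm", "data": {
  "rows": [
    [0,-0.002,-0.03,0,0,0],
    [0,0,-0.02,0,0,0],
    [0,0,-0.012,0,0,0],
    [0,0,-0.003,0,0,0],
    [0,0,0,0,0,0],
    [0,0,0,0,0,0]
  ]
}}

```text
time: 25.82
position: [0.4728, -0.4314, 0.191]
tool_rot: [0.999, 0.039, 0.0, 0.001]
ft_force: [0.0, 0.0, -0.5]
grip_width: 0.0137
grip_force: 15.0
```

Call:
{"op": "step_arm", "data": {
  "rows": [
    [0,0,0,0,0,0],
    [0,0,0,0,0,0],
    [0,0,0,0,0,0]
  ],
  "jaw": 0.028
}}

```text
time: 26.2
position: [0.4726, -0.4311, 0.1905]
tool_rot: [0.999, 0.039, 0.0, 0.0]
ft_force: [0.2, 0.0, -0.5]
grip_width: 0.027
grip_force: 0.0
```

Call:
{"op": "step_arm", "data": {
  "rows": [
    [0,0,0.03,0,0,0],
    [0,0,0.05,0,0,0],
    [0,0.02,0.05,0,0,0],
    [0,0.06,0.02,0,0,0],
    [0,0.06,0,0,0,0],
    [0,0.06,0,0,0,0],
    [0,0.06,0,0,0,0],
    [0,0.06,0,0,0,0],
    [0,0.06,0,0,0,0],
    [0,0.06,0,0,0,0],
    [0,0.06,0,0,0,0],
    [0,0.06,0,0,0,0]
  ]
}}

```text
time: 27.7
position: [0.4724, 0.1301, 0.3403]
tool_rot: [0.999, 0.039, 0.001, 0.0]
ft_force: [1.5, -0.4, -0.6]
grip_width: 0.0283
grip_force: 0.0
```

Call:
{"op": "step_arm", "data": {
  "rows": [
    [0.004,0.05,0,0,0,0],
    [0.003,0.02,0,0,0,0],
    [0,0,0,0,0,0],
    [0,0,0,0,0,0]
  ],
  "jaw": 0.064
}}

```text
time: 28.2
position: [0.4793, 0.1975, 0.34]
tool_rot: [0.999, 0.039, -0.0, 0.0]
ft_force: [-0.8, 0.1, -0.4]
grip_width: 0.059
grip_force: 0.0
```

```bash
python3 - <<'E'
from meas import *
print(tool())
c=camera("top"); W=cloud(c); cv2.imwrite("pics/t4.png",cv2.resize(c["pixels"][160:280,400:510],None,fx=5,fy=5,interpolation=3))
c=camera("scene"); p=sel(cloud(c),(.44,.525,.155,.25),.045,.06); desc("bk",p)
E
```

```text
28.20 pos [0.4793 0.1975 0.34  ] xang 4.4 z [-0.001 -0.    -1.   ] w 0.0590 gf 0.0 q [ 0.18  0.48  1.76 -0.    0.9   1.67]
bk 124 c [0.4775 0.1976] ang -56.0 L 0.045 w 0.042 rect [0.4779 0.1972] [0.042 0.044] 16.4 z 0.0517
```

View pics/t4.png

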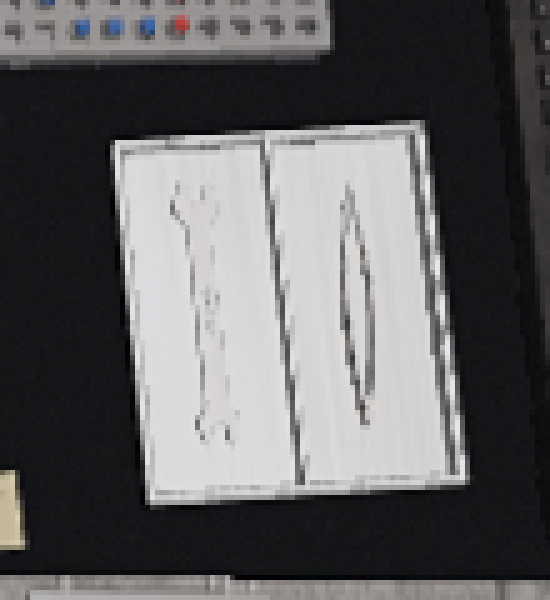

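The spanner is in the left bay (210,310) and the tweezers are in the right bay (357,305), both flat. Next, the beaker.

Call:
{"op": "step_arm", "data": {
  "rows": [
    [-0.0005,0.0005,-0.05,0,0,0],
    [0,0,-0.04,0,0,0],
    [0,0,-0.03,0,0,0],
    [0,0,-0.025,0,0,0],
    [0,0,0,0,0,0],
    [0,0,0,0,0,0]
  ]
}}

```text
time: 29.05
position: [0.4795, 0.1981, 0.1957]
tool_rot: [0.999, 0.038, 0.0, -0.0]
ft_force: [-0.1, -0.1, 0.2]
grip_width: 0.0639
grip_force: 0.0
```

Call:
{"op": "step_arm", "data": {
  "rows": [
    [0,0,0,0,0,0],
    [0,0,0,0,0,0],
    [0,0,0,0,0,0],
    [0,0,0,0,0,0],
    [0,0,0,0,0,0]
  ],
  "jaw": 0.03,
  "squeeze": 10
}}

```text
time: 29.68
position: [0.4793, 0.1988, 0.1955]
tool_rot: [0.999, 0.039, 0.001, -0.0]
ft_force: [0.3, -0.2, 6.0]
grip_width: 0.0427
grip_force: 10.0
```

Call:
{"op": "step_arm", "data": {
  "rows": [
    [0,0,0.02,0,0,0],
    [0,0,0.03,0,0,0],
    [0,0,0.03,0,0,0],
    [0,0,0,0,0,0]
  ]
}}

```text
time: 30.18
position: [0.4796, 0.1989, 0.2766]
tool_rot: [0.999, 0.039, 0.002, -0.0]
ft_force: [0.2, 0.4, 0.2]
grip_width: 0.0424
grip_force: 10.0
```

Call:
{"op": "step_arm", "data": {
  "rows": [
    [-0.003,0.025,0,0,0,0],
    [-0.004,0.035,0,0,0,0],
    [-0.004,0.035,0,0,0,0],
    [-0.004,0.03,0,0,0,0],
    [-0.003,0.016,0,0,0,0],
    [0,0,0,0,0,0],
    [0,0,-0.03,0,0,0],
    [0,0,-0.025,0,0,0],
    [0,0,-0.015,0,0,0],
    [0,0,-0.006,0,0,0],
    [0,0,0,0,0,0],
    [0,0,0,0,0,0]
  ]
}}

```text
time: 31.68
position: [0.4613, 0.3397, 0.1996]
tool_rot: [0.999, 0.039, 0.001, -0.0]
ft_force: [0.2, -0.2, -0.4]
grip_width: 0.0422
grip_force: 10.0
```

Call:
{"op": "step_arm", "data": {
  "rows": [
    [0,0,-0.001,0,0,0],
    [0,0,0,0,0,0]
  ]
}}

```text
time: 31.92
position: [0.461, 0.3398, 0.1983]
tool_rot: [0.999, 0.039, 0.0, -0.0]
ft_force: [0.2, 0.4, 0.9]
grip_width: 0.0426
grip_force: 10.0
```

Call:
{"op": "step_arm", "data": {
  "rows": [
    [0,0,0,0,0,0],
    [0,0,0,0,0,0],
    [0,0,0,0,0,0],
    [0,0,0,0,0,0]
  ],
  "jaw": 0.062
}}

```text
time: 32.42
position: [0.461, 0.3397, 0.198]
tool_rot: [0.999, 0.039, -0.0, 0.0]
ft_force: [0.9, 0.3, -0.6]
grip_width: 0.0609
grip_force: 0.0
```

Call:
{"op": "step_arm", "data": {
  "rows": [
    [0,0,0.03,0,0,0],
    [0,0,0.05,0,0,0],
    [0,0,0.05,0,0,0],
    [0,-0.05,0.02,0,0,0],
    [0,-0.06,0,0,0,0],
    [0,-0.06,0,0,0,0],
    [0,-0.06,0,0,0,0],
    [0,-0.06,0,0,0,0],
    [0,-0.06,0,0,0,0],
    [0,0,0,0,0,0]
  ]
}}

```text
time: 33.67
position: [0.4616, -0.0142, 0.3482]
tool_rot: [0.999, 0.035, 0.001, 0.001]
ft_force: [-0.6, 0.7, 0.2]
grip_width: 0.0618
grip_force: 0.0
```

```bash
python3 - <<'E'
from meas import *
print(tool())
t=camera("top"); s=camera("scene")
desc("bk",sel(cloud(s),(.40,.525,.29,.39),.045,.07)); desc("bk",sel(cloud(t),(.40,.525,.29,.39),.045,.07))
W=cloud(s); bar("S",W,(.36,.58,-.055,-.015),.028,.06); bar("L",W,(.36,.58,.01,.05),.028,.06)
cv2.imwrite("pics/f.png",np.hstack([t["pixels"][130:290,130:510],s["pixels"][170:330,200:400]])); 
E
```

```text
33.67 pos [ 0.4616 -0.0142  0.3482] xang 4.0 z [ 0.002 -0.001 -1.   ] w 0.0618 gf 0.0 q [-0.27  0.4   1.89 -0.    0.85  1.23]
bk 180 c [0.459 0.339] ang -43.1 L 0.044 w 0.043 rect [0.4599 0.3388] [0.042 0.043] 35.4 z 0.0538
bk 98 c [0.4608 0.34  ] ang 59.7 L 0.044 w 0.043 rect [0.4602 0.3394] [0.041 0.043] 0.1 z 0.0544
S 0.39 27 [ 0.3956 -0.0347  0.0373] ztop 0.0405
S 0.41 13 [ 0.4159 -0.0362  0.0333] ztop 0.0359
S 0.43 25 [ 0.4278 -0.0339  0.0357] ztop 0.0378
S 0.45 53 [ 0.4463 -0.033   0.0348] ztop 0.0389
S 0.47 21 [ 0.4705 -0.032   0.0346] ztop 0.0375
S 0.49 45 [ 0.4937 -0.0325  0.0353] ztop 0.0391
S 0.51 28 [ 0.5117 -0.0292  0.0347] ztop 0.0392
S 0.53 14 [ 0.5251 -0.0284  0.0339] ztop 0.0372
S 0.55 26 [ 0.5446 -0.0296  0.0366] ztop 0.0398
L 0.39 30 [0.3914 0.0273 0.0347] ztop 0.039
L 0.41 50 [0.4148 0.0294 0.0343] ztop 0.0387
L 0.43 31 [0.4278 0.0286 0.0349] ztop 0.0368
L 0.45 26 [0.4513 0.0299 0.0344] ztop 0.0374
L 0.47 29 [0.4695 0.0315 0.0352] ztop 0.037
L 0.49 27 [0.4898 0.0316 0.0347] ztop 0.0372
L 0.51 41 [0.5153 0.032  0.0344] ztop 0.0384
L 0.53 32 [0.5318 0.0352 0.0351] ztop 0.0376
L 0.55 18 [0.5467 0.0367 0.0356] ztop 0.0384
```

View pics/f.png

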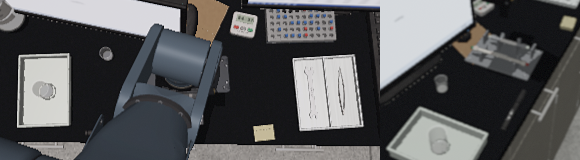

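The beaker stands in the wash tray at (44,91), both tools are in the tray, the columns are in the rack, and the pad (263,132) and timer (243,23) have not moved. Handing in.

```bash
python3 -c "
from rig import hand_in
print(hand_in())"
```

```text
the job is handed in; nothing more can be done
None
```

The job is handed in at about 34 s: both columns are in their own cradles, the spanner and tweezers lie flat in separate bays, the beaker stands upright in the wash tray, and the note pad and timer were not touched. `hand_in` returned no verdict, so this rests on my last camera check.

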